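# Lay out the spice-sieving station

### The arm

A 6-joint arm with a two-finger parallel gripper is mounted at the origin on the work surface. World frame = base frame: x ahead of the robot, y to its left, z up, the work surface at z = 0. Lengths are in m, angles in rad, forces in N, time in s.
With the tool pointing down it reaches from about 0.25 to 0.725 m from the base axis. Payload 4 kg.
Tool frame: the origin (TCP) lies on the front face of the gripper's body, between the roots of the fingers; the fingertips stand 73 mm ahead of it and the grasp point (between the pads) lies bot.tcp_to_grasp ahead of it (bot.tcp_to_grasp is the distance from the TCP to the grasp point, in m); z points along the fingers, y is the line along which they close (so a half turn about z gives the same grasp; the last joint's range is limited). The gripper opens to 85 mm and grips with 20 to 120 N. Pads are 22 mm wide; open, the fingers measure 114 mm over their backs; the gripper's body (76 mm by 85 mm) begins 54 mm behind the grasp point. The pads swing forward as they close: fully open they stand 13 mm farther back than shut.
Start: joints at [-1.321, 0.241, 0.005, 1.335, 0, 1.571], TCP at [0.124, -0.484, 0.304] pointing down, gripper open.
Joint ranges: [-2.72, 2.72], [-1.05, 1.87], [-1.09, 1.28], [-1.99, 2.15], [-1.42, 1.44], [-3.14, 3.14]. Speed limits (rad/s): [2.79, 2.79, 3.14, 3.14, 3.14, 3.14].

### API

Orientations are given as a unit quaternion [x, y, z, w].
In Python, from workcell import bot gives the robot as it stands.
- The arm moves only by the shell command python3 -m jog 'ROWS' [OPENING]. ROWS is JSON, one flat list of numbers, 6 for each row, row after row: the shift along the world's x, y, z scaled (see below), then the turn, a rotation vector about the world's x, y, z scaled (see below). In form: [tx, ty, tz, wx, wy, wz, tx, ty, tz, wx, wy, wz, ...]. A call has 1 to 10 rows; each row is the pose to reach, as a shift and turn from the pose commanded when the call began; what a row does not reach only later rows make up. The controller multiplies each number of a shift by 800 mm and each number of a turn by 2 rad. A row lasts 1/12 s, in which the tool goes at most 41.7 mm and 7.16 degrees, less where a joint would pass 70% of its speed; a pose out of reach is approached as far as the arm can. A call with a number of a shift or a turn outside -1 to 1 is refused whole. A call with a gripper value outside its range is refused whole. OPENING is the opening, from -1 (shut) to 1 (fully open), set as the call begins (- or left out, the last holds). The fingers move at their own pace and stop on an object; the grip force is fixed at half the most. Time passes only in rows, so rows that repeat a pose let the fingers close. It gives the time, the measured TCP pose, the force, the opening and the grip force at its end, in the units of the state.
- bot.get_obs(): the state, without advancing time (a new reading comes with each control period).
- bot.camera(name): name is "side" or "top"; returns (picture, depth): 384x512x3 uint8, red, green, blue; 384x512 float32, m along the optical axis (not along the pixel's ray), 0 where there is no reading.
- bot.calibration(name): a dict with "intrinsics" (3x3 intrinsics, pixels), "pose" (4x4, takes a point from camera to world coordinates). Camera axes: x right, y up, looking along -z (the intrinsics and any distortion apply to the point x, -y, -z); pixel columns grow to the right and rows downward; lengths in m; the calibration is good to about 2 mm. A picture is of the moment at which its call begins. calibration takes no time and is no camera call.
- bot.job_done(): hands the job in; it is judged then, once.
Trained networks look in the newest picture that a camera, given by its name, has taken for a name from the list of things; names that differ only in an ending like _2 or _b are one class to them, and where a whole thing is asked for, a point or a joint stands for the part that bears it (a point fixed in the world has none). Each returns a list of dicts, best first, with "confidence" (0 to 1); they miss things now and then, are a little off and sometimes report something else, mostly with a low value. They report only what shows in the picture. A call takes as long as a camera call. They do not tell look-alikes from the thing itself.
- bot.find_in(label, camera): "at" ([x, y, z] in m, in the coordinates of the camera as it stood for that picture, good to about 4 mm: the middle of the surface that is visible of it).
- bot.tip_of(label, camera): "at" ([x, y, z] in m, in the coordinates of the camera as it stood for that picture, good to about 4 mm: a listed point, or the origin of a listed thing).
The state is a dict: "clock": time; "joint_pos": joint angles; "joint_vel": joint speeds; "tau": joint torques, N m; "eef_pos": TCP position; "tool_rot": TCP orientation; "ft_force": force on the tool from outside, world axes, zero at the start; "ft_torque": the same for the moment, N m; "grip_width": finger opening in m; "grasp_force": force on a finger pad.
Only numpy, scipy, OpenCV 4.12 (cv2) and the standard library are available. Lean on these libraries where they do the work, as an engineer would, in place of code of your own. Each camera call takes 0.05 s, during which the arm holds its last target. There are 200 camera calls.

### The job

Lay out the spice-sieving station: set the white ramekin centred on the round cork coaster and seat the orange sieve in the top of the ramekin with its handle pointing outward, away from the blue tile; stand the amber glass jar centred on the blue tile, and stand the wooden pestle upright on the counter, in line with the coaster and the tile and midway between them. Set the ramekin and the jar down without dropping them, leave the two spoons and the green oil bottle where they are, and let go of everything.

Things in the scene. Friction and masses are not known exactly. Their poses are not given: they have to be found in the camera images.
- ramekin: White glazed ramekin, loose, upright: an open round cup 45 mm tall, outer diameter 46 mm at the foot and 54 mm at the rim, wall 4.5 mm (mouth 45 mm inside), inner floor 6 mm up. Origin: centre of its underside, z up. About 120 g.
- sieve: Orange plastic sieve, loose, 40 g: tapering basket (28 mm wide at the bottom, 40 at the top, 22 tall) under a round rim 62 mm wide at heights 22 to 32 mm; handle 12 wide, 6 thick, along its +x, ending 92 mm from the axis. Origin: centre of the underside, z up. The basket drops into the ramekin and centres itself; rim on rim, its origin is 23 mm above the ramekin's.
- sieve_tip (a point): Point near the outer end of the orange sieve's handle, 80 mm from the sieve's axis along its +x and 27 mm above its underside.
- jar: Amber glass spice jar with a black twist cap, loose, upright, 48 mm in diameter, 85 mm tall including the cap. Origin: centre of its underside, z up. About 160 g.
- pestle: Wooden pestle, loose, standing upright on its broad flat head: head 46 mm in diameter up to 30 mm high (flat foot 40 mm), narrowing to a neck 22 mm in diameter at 55 mm, then a round handle 26 mm in diameter from 85 to 120 mm; 125 mm tall. Origin: centre of its underside, z up. About 120 g.
- coaster: Round cork coaster, fixed to the counter, 90 mm in diameter, 6 mm thick. Origin: centre of its underside. It lies about 200 mm from the blue tile, to the left or to the right of it.
- tile: Square blue ceramic tile, fixed to the counter, 90 x 90 mm, 8 mm thick. Origin: centre of its underside; its y axis lies along the line through the coaster's and the tile's centres, its x axis across that line.
- spoon_a: Stainless tasting spoon, 150 mm long, lying on the counter on the right, the one nearer the middle; leave it alone. Origin: middle of its underside, x along the spoon.
- spoon_b: Stainless tasting spoon, 150 mm long, lying on the counter on the right, the outer one; leave it alone. Origin: middle of its underside, x along the spoon.
- oil: Green glass oil bottle with a black cap, standing on the left, 60 mm in diameter, 190 mm tall; leave it alone. Origin: centre of its underside.
Not all that is in view belongs to the job. Several things look just like the coaster: the one meant starts farthest to the robot's left.

How it is judged:
By the outcome, as a careful person would: the job done as asked, in the order asked, and still so for the second after the job is handed in, with the robot touching nothing.
It also fails if it takes over 99 s, if anything falls off the work surface, if the arm or the gripper's body presses on something with over 40 N, if the wrist force passes 120 N, or if a joint passes its speed limit or range.

## Working session

There is one attempt and no reset: what is moved stays moved. The work goes in short steps, Python scripts to look and compute and a shell command to move; the robot and the scene stay as the last step left them, time stands still between calls to the robot, and variables do not carry over. Pictures are saved under pics/ and viewed, at most 14 in all, crops included, and the job is handed in when it is done.

```bash
mkdir -p pics; ls; cat > h.py <<'E'
import numpy as np, cv2
from workcell import bot
def cal(c):
    k=bot.calibration(c); return np.array(k["intrinsics"]),np.array(k["pose"])
def w(c,p):
    return (cal(c)[1]@np.r_[p,1])[:3]
def pix(c,P):
    K,T=cal(c); q=np.linalg.inv(T)@np.r_[P,1]; q=K@[q[0],-q[1],-q[2]]; return q[:2]/q[2]
def cloud(c,d):
    K,T=cal(c); v,u=np.mgrid[:d.shape[0],:d.shape[1]]
    x=(u-K[0,2])/K[0,0]*d; y=(v-K[1,2])/K[1,1]*d
    return np.stack([x,-y,-d],-1)@T[:3,:3].T+T[:3,3]
E
python3 - <<'E'
from h import *
for c in("top","side"):
    p,d=bot.camera(c); cv2.imwrite(f"pics/{c}0.png",p[:,:,::-1]); np.save(f"{c}0.npy",d)
    print(c,cal(c)[1].round(3).tolist(), bot.calibration(c).keys())
    for l in "ramekin sieve jar pestle coaster tile spoon_a oil".split():
        print(l,[(w(c,r["at"]).round(3).tolist(),round(r["confidence"],2)) for r in bot.tip_of(l,c)])
    print('tip',[(w(c,r["at"]).round(3).tolist(),round(r["confidence"],2)) for r in bot.tip_of("sieve_tip",c)])
print(bot.tcp_to_grasp,bot.get_obs())
E
```

```text
pics
top [[-0.008, 0.998, -0.06, 0.51], [-1.0, -0.009, -0.011, -0.018], [-0.011, 0.06, 0.998, 1.116], [0.0, 0.0, 0.0, 1.0]] dict_keys(['intrinsics', 'pose'])
ramekin [([0.609, 0.363, -0.001], 0.74), ([0.476, -0.097, 0.004], 0.7), ([0.452, 0.216, 0.001], 0.6)]
sieve [([0.453, 0.217, 0.004], 0.98)]
jar [([0.456, -0.216, -0.002], 0.69), ([0.634, -0.136, -0.001], 0.16)]
pestle [([0.445, 0.086, 0.0], 0.48)]
coaster [([0.631, -0.139, -0.002], 0.77), ([0.783, -0.218, -0.003], 0.77)]
tile [([0.639, 0.068, -0.0], 0.78)]
spoon_a [([0.614, -0.338, 0.0], 0.92)]
oil [([0.61, 0.369, 0.002], 0.86)]
tip [([0.38, 0.244, 0.031], 0.78)]
side [[-0.902, 0.254, -0.349, 0.088], [-0.431, -0.502, 0.75, 0.998], [0.015, 0.827, 0.562, 0.836], [0.0, 0.0, 0.0, 1.0]] dict_keys(['intrinsics', 'pose'])
ramekin []
sieve [([0.457, 0.217, 0.002], 0.94)]
jar [([0.454, -0.215, 0.001], 0.82)]
pestle [([0.444, 0.087, -0.001], 0.81)]
coaster [([0.784, -0.219, 0.001], 0.79), ([0.637, -0.139, 0.002], 0.58)]
tile [([0.637, 0.069, -0.001], 0.58)]
spoon_a [([0.614, -0.336, -0.0], 0.78), ([0.603, -0.403, -0.003], 0.75)]
oil [([0.608, 0.364, 0.0], 0.86)]
tip [([0.379, 0.24, 0.025], 0.68)]
0.0539 {'clock': 1.0, 'joint_pos': array([-1.32101074e+00,  2.40578666e-01,  5.03486362e-03,  1.33518049e+00,
        1.71361783e-05,  1.57079428e+00]), 'joint_vel': array([ 8.74351507e-04, -1.33485089e-03, -1.89667001e-03, -3.98589809e-05,
       -1.65884365e-03,  5.36069422e-04]), 'tau': array([-7.75636108e-04, -3.72217226e+01,  2.52695292e+01,  1.21282068e-03,
        1.33224867e-04, -6.21742061e-06]), 'eef_pos': array([ 0.12360673, -0.48450052,  0.30393047]), 'tool_rot': array([9.92210899e-01, 1.24569381e-01, 1.29878504e-05, 3.46688035e-05]), 'ft_force': array([-0.12242048,  0.63569774, -0.52421684]), 'ft_torque': array([ 0.00116918, -0.00198586, -0.01049583]), 'grasp_force': 0.0, 'grip_width': 0.08554731921728245}
```

View pics/top0.png

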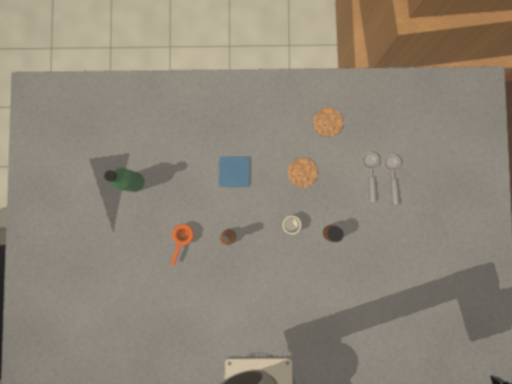

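View pics/side0.png

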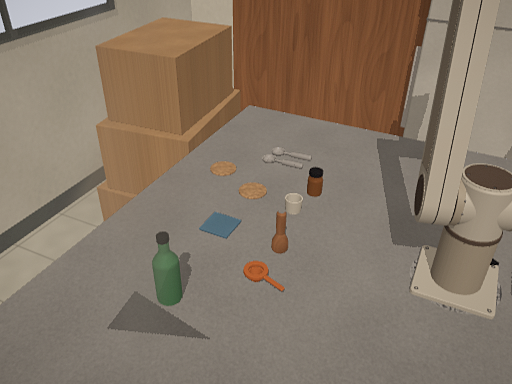

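The top view shows the sieve (182,235, handle to lower left), pestle (228,237), ramekin (291,225), jar (333,233), tile (235,171), and two cork discs at (303,172) and (328,122). The disc at (303,172) is the leftmost, so that is the coaster. Next I'll refine the positions from colour and depth.

```bash
cat > m.py <<'E'
from h import *
import sys
def blob(c,pic,P,guess,r,zlo,zhi):
    m=(np.hypot(P[...,0]-guess[0],P[...,1]-guess[1])<r)&(P[...,2]>zlo)&(P[...,2]<zhi)
    q=P[m][:,:2].astype(np.float32)
    (cx,cy),rad=cv2.minEnclosingCircle(q); return len(q),q.mean(0).round(4),((q.min(0)+q.max(0))/2).round(4),(q.max(0)-q.min(0)).round(4),P[m][:,2].max().round(3)
if __name__=="__main__":
  for c in("top","side"):
    p=cv2.imread(f"pics/{c}0.png");P=cloud(c,np.load(f"{c}0.npy"))
    print(c)
    for n,g,r,a,b in [("coaster",(.634,-.139),.06,.003,.02),("tile",(.638,.068),.075,.004,.02),("ramekin rim",(.476,-.097),.04,.036,.06),("jar top",(.455,-.216),.04,.075,.1),("pestle top",(.445,.086),.04,.085,.14),("sieve rim",(.455,.217),.036,.015,.05),("sieve all",(.455,.217),.11,.015,.05)]:
        try: print(n,*blob(c,p,P,g,r,a,b))
        except Exception as e: print(n,e)
  P=cloud("top",np.load("top0.npy"))
  m=(np.hypot(P[...,0]-.638,P[...,1]-.068)<.08)&(P[...,2]>.004)&(P[...,2]<.02)
  print("tile rect",cv2.minAreaRect(P[m][:,:2].astype(np.float32)))
  h=cv2.cvtColor(cv2.imread("pics/top0.png"),cv2.COLOR_BGR2HSV)
  for n,g,r in[("coaster",(.634,-.139),.08),("tile",(.638,.068),.08),("sieve",(.43,.22),.12)]:
    m=(np.hypot(P[...,0]-g[0],P[...,1]-g[1])<r)&(h[...,1]>90)
    q=P[m][:,:2].astype(np.float32); print(n,"col",q.mean(0),(q.min(0)+q.max(0))/2,np.ptp(q,0),cv2.minAreaRect(q))
E
python3 m.py
```

```text
top
coaster 646 [ 0.6331 -0.1362] [ 0.6334 -0.1426] [0.1165 0.1066] 0.013
tile 915 [0.6368 0.0667] [0.6369 0.0683] [0.1379 0.1371] 0.015
ramekin rim 103 [ 0.4785 -0.0984] [ 0.4793 -0.099 ] [0.0511 0.0514] 0.05
jar top 199 [ 0.4538 -0.2144] [ 0.4537 -0.2142] [0.0407 0.0411] 0.089
pestle top 55 [0.4455 0.0819] [0.4448 0.0842] [0.0237 0.0259] 0.126
sieve rim 290 [0.4523 0.2154] [0.4526 0.2156] [0.063  0.0625] 0.037
sieve all 374 [0.4392 0.2199] [0.4255 0.2166] [0.1171 0.0646] 0.037
side
coaster 401 [ 0.6322 -0.1331] [ 0.6343 -0.1386] [0.1125 0.1144] 0.013
tile 663 [0.6357 0.0717] [0.6379 0.0694] [0.1328 0.1365] 0.015
ramekin rim 126 [ 0.4791 -0.0966] [ 0.4787 -0.0972] [0.0528 0.0547] 0.049
jar top 115 [ 0.4529 -0.2085] [ 0.4533 -0.2121] [0.0418 0.0459] 0.09
pestle top 145 [0.4418 0.0933] [0.444  0.0901] [0.0249 0.0251] 0.128
sieve rim 351 [0.4526 0.2174] [0.4519 0.2166] [0.065  0.0645] 0.037
sieve all 466 [0.4389 0.2198] [0.4249 0.1796] [0.1191 0.1446] 0.047
tile rect ((0.629164457321167, 0.0731959417462349), (0.14717601239681244, 0.1372424215078354), 72.8671646118164)
coaster col [ 0.63166964 -0.13460049] [ 0.631849   -0.13519235] [0.08460426 0.08631463] ((0.63190096616745, -0.1350480616092682), (0.08639589697122574, 0.08443079888820648), 88.0190200805664)m.py:20: RuntimeWarning: Mean of empty slice.
  q=P[m][:,:2].astype(np.float32); print(n,"col",q.mean(0),(q.min(0)+q.max(0))/2,np.ptp(q,0),cv2.minAreaRect(q))
  ret = um.true_divide(
Traceback (most recent call last):
  File "m.py", line 20, in <module>
    q=P[m][:,:2].astype(np.float32); print(n,"col",q.mean(0),(q.min(0)+q.max(0))/2,np.ptp(q,0),cv2.minAreaRect(q))
                                                              ~~~~~^^^
ValueError: zero-size array to reduction operation minimum which has no identity
```

```bash
cat > m2.py <<'E'
from h import *
for c in("top","side"):
  P=cloud(c,np.load(f"{c}0.npy")); h=cv2.cvtColor(cv2.imread(f"pics/{c}0.png"),cv2.COLOR_BGR2HSV)
  for n,g,r,lo,hi in[("coaster",(.633,-.136),.07,5,25),("tile",(.638,.068),.08,95,120),("sieve",(.43,.22),.12,0,14),("spoons",0,0,0,0)][:3]:
    m=(np.hypot(P[...,0]-g[0],P[...,1]-g[1])<r)&(h[...,0]>=lo)&(h[...,0]<=hi)&(h[...,1]>70)
    q=P[m][:,:2].astype(np.float32)
    if len(q)<5: print(n,len(q)); continue
    print(c,n,len(q),q.mean(0),((q.min(0)+q.max(0))/2),np.ptp(q,0),cv2.minAreaRect(q))
    if n=="sieve":
        f=q[np.hypot(*(q-[.4525,.216]).T)>.045]-[.4525,.216]; f=f.mean(0); print("handle az",np.degrees(np.arctan2(f[1],f[0])))
E
python3 m2.py
```

```text
top coaster 740 [ 0.63153267 -0.13432139] [ 0.6319253  -0.13383332] [0.08984613 0.08903266] ((0.6320638060569763, -0.13468603789806366), (0.08858899772167206, 0.08922326564788818), 65.82398986816406)
top tile 778 [0.6350493  0.06734098] [0.63494563 0.06795314] [0.08167607 0.0836601 ] ((0.6348780393600464, 0.06802193075418472), (0.08330024033784866, 0.08125829696655273), 89.37887573242188)
top sieve 536 [0.43869063 0.22042635] [0.4221685 0.1794931] [0.12386796 0.1582287 ] ((0.4407050311565399, 0.19595181941986084), (0.10419635474681854, 0.17687253654003143), 23.624858856201172)
handle az 168.25097032877522
side coaster 382 [ 0.63080394 -0.13034233] [ 0.63409066 -0.13437454] [0.09078574 0.09199086] ((0.6322598457336426, -0.134415864944458), (0.08633073419332504, 0.09400302916765213), 27.219024658203125)
side tile 610 [0.6341513  0.07475293] [0.6348525  0.07007455] [0.08905727 0.09184806] ((0.6348148584365845, 0.07003772258758545), (0.09180952608585358, 0.08905068784952164), 89.89533233642578)
side sieve 670 [0.44078147 0.19885734] [0.43253225 0.17604122] [0.1344215  0.15175994] ((0.443219929933548, 0.19175854325294495), (0.10355518758296967, 0.1705891489982605), 24.279863357543945)
handle az -120.91381756635136
```

```bash
R="python3 -m jog"; python3 -m jog '[0.444,0.4825,-0.05,0,0,0.66,0.444,0.4825,-0.05,0,0,0.66,0.444,0.4825,-0.05,0,0,0.66,0.444,0.4825,-0.05,0,0,0.66,0.444,0.4825,-0.05,0,0,0.66,0.444,0.4825,-0.05,0,0,0.66,0.444,0.4825,-0.05,0,0,0.66,0.444,0.4825,-0.05,0,0,0.66,0.444,0.4825,-0.05,0,0,0.66,0.444,0.4825,-0.05,0,0,0.66]' 1
```

```text
clock: 1.83
eef_pos: [0.406, -0.177, 0.2724]
tool_rot: [0.73, 0.684, 0.0, 0.001]
ft_force: [0.5, -0.8, -0.1]
grip_width: 0.0851
grasp_force: 0.0
```

```bash
python3 -m jog '[0.09,0.097,-0.1,0,0,0.03,0.09,0.097,-0.1,0,0,0.03,0.09,0.097,-0.1,0,0,0.03,0.09,0.097,-0.1,0,0,0.03,0.09,0.097,-0.1,0,0,0.03,0.09,0.097,-0.1,0,0,0.03,0.09,0.097,-0.1,0,0,0.03]'
python3 -c "
from h import *
o=bot.get_obs();print(o['eef_pos'],o['tool_rot'])
p,d=bot.camera('top');cv2.imwrite('pics/a.png',p[:,:,::-1]);P=cloud('top',d)
p,d=bot.camera('side');cv2.imwrite('pics/b.png',p[120:300,180:400,::-1].repeat(3,0).repeat(3,1))"
```

```text
clock: 2.42
eef_pos: [0.4768, -0.1021, 0.1933]
tool_rot: [0.711, 0.703, 0.0, 0.001]
ft_force: [0.5, -0.7, -0.0]
grip_width: 0.0855
grasp_force: 0.0
[ 0.47681079 -0.1021338   0.19329712] [7.11405984e-01 7.02780953e-01 1.16633294e-04 6.65933723e-04]
```

View pics/b.png

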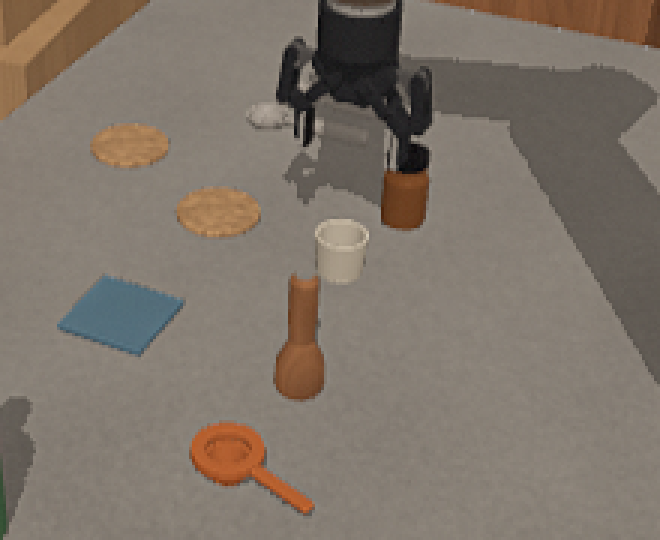

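The side view shows the gripper above the ramekin with its fingers clear of the jar. Lower and grip.

```bash
python3 -m jog '[0.003,0.005,-0.04,0,0,0,0.003,0.005,-0.08,0,0,0,0.003,0.005,-0.11,0,0,0,0.003,0.005,-0.139,0,0,0,0.003,0.005,-0.139,0,0,0,0.003,0.005,-0.139,0,0,0]' &&
python3 -m jog '[0,0,0,0,0,0,0,0,0,0,0,0,0,0,0,0,0,0,0,0,0,0,0,0,0,0,0,0,0,0,0,0,0,0,0,0,0,0,0,0,0,0,0,0,0,0,0,0]' -1
```

```text
clock: 3.02
eef_pos: [0.4785, -0.098, 0.0812]
tool_rot: [0.712, 0.703, -0.0, -0.001]
ft_force: [0.3, -0.4, 0.0]
grip_width: 0.0851
grasp_force: 0.0
clock: 3.68
eef_pos: [0.4805, -0.0976, 0.0832]
tool_rot: [0.711, 0.703, 0.001, 0.002]
ft_force: [-1.4, 0.2, 6.3]
grip_width: 0.051
grasp_force: 61.3
```

```bash
python3 -m jog '[0,0,0.03,0,0,0,0,0,0.06,0,0,0,0.04,-0.01,0.075,0,0,0,0.08,-0.02,0.075,0,0,0,0.12,-0.03,0.075,0,0,0,0.16,-0.04,0.075,0,0,0,0.191,-0.046,0.075,0,0,0,0.191,-0.046,0.075,0,0,0,0.191,-0.046,0.075,0,0,0,0.191,-0.046,0.075,0,0,0]'
python3 -c "
from h import *
o=bot.get_obs();print(o['eef_pos'],o['grasp_force'])
p,d=bot.camera('side');cv2.imwrite('pics/c.png',p[120:300,180:400,::-1].repeat(3,0).repeat(3,1))
p,d=bot.camera('top');cv2.imwrite('pics/c2.png',p[100:250,200:400,::-1].repeat(3,0).repeat(3,1))
for c in('side','top'):print([(w(c,r['at']),r['confidence']) for r in bot.tip_of('ramekin',c)])"
```

```text
clock: 4.52
eef_pos: [0.6313, -0.1337, 0.1409]
tool_rot: [0.711, 0.703, -0.0, -0.001]
ft_force: [-0.5, 0.8, -2.5]
grip_width: 0.0506
grasp_force: 63.2
[ 0.63129431 -0.13372401  0.14086245] 63.19132844073465
[(array([ 0.63495195, -0.13726285,  0.05494104]), 0.53)]
[]
```

View pics/c.png

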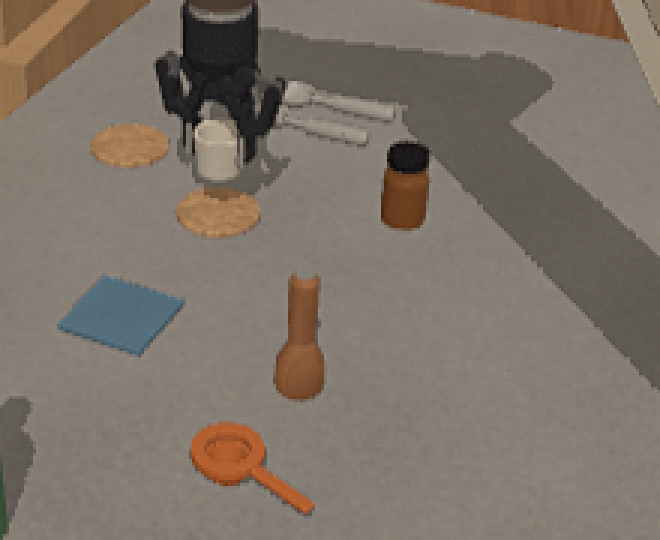

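The ramekin is held level over the coaster (side crop, around 215,150). Lower it gently.

```bash
python3 -m jog '[0.001,-0.001,-0.03,0,0,0,0.001,-0.001,-0.05,0,0,0,0.001,-0.001,-0.058,0,0,0,0.001,-0.001,-0.061,0,0,0,0.001,-0.001,-0.063,0,0,0,0.001,-0.001,-0.0635,0,0,0,0.001,-0.001,-0.0635,0,0,0]'
python3 -m jog '[0,0,-0.001,0,0,0,0,0,-0.0015,0,0,0,0,0,-0.002,0,0,0,0,0,-0.002,0,0,0]'
```

```text
clock: 5.3
eef_pos: [0.6336, -0.1349, 0.0913]
tool_rot: [0.711, 0.703, 0.001, 0.001]
ft_force: [0.2, 0.1, -1.3]
grip_width: 0.0509
grasp_force: 63.2
clock: 5.63
eef_pos: [0.6333, -0.1348, 0.0894]
tool_rot: [0.711, 0.703, 0.0, 0.0]
ft_force: [-1.1, -0.2, 2.1]
grip_width: 0.051
grasp_force: 63.4
```

```bash
python3 -m jog '[0,0,-0.0005,0,0,0,0,0,-0.0005,0,0,0]'; python3 -m jog '[0,0,0,0,0,0,0,0,0,0,0,0,0,0,0,0,0,0,0,0,0,0,0,0,0,0,0,0,0,0,0,0,0,0,0,0]' 1
python3 -m jog '[0,0,0.04,0,0,0,0,0,0.09,0,0,0,0,0,0.14,0,0,0,0,0,0.19,0,0,0.05,-0.03,0.05,0.2,0,0,0.1,-0.08,0.1,0.2,0,0,0.15,-0.11,0.15,0.2,0,0,0.2,-0.15,0.2,0.2,0,0,0.25,-0.18,0.25,0.2,0,0,0.3,-0.22,0.3,0.2,0,0,0.36]'
python3 -c "
from h import *
for c in('side','top'):
  p,d=bot.camera(c);P=cloud(c,d)
  m=(np.hypot(P[...,0]-.632,P[...,1]+.1345)<.035)&(P[...,2]>.044)&(P[...,2]<.06); q=P[m][:,:2]; print(len(q),q.mean(0),(q.min(0)+q.max(0))/2,np.ptp(q,0))
  h=cv2.cvtColor(p,cv2.COLOR_RGB2HSV)
  m=(np.hypot(P[...,0]-.632,P[...,1]+.1345)<.07)&(h[...,0]>=5)&(h[...,0]<=25)&(h[...,1]>70); q=P[m][:,:2]; print(len(q),(q.min(0)+q.max(0))/2,np.ptp(q,0))
o=bot.get_obs();print(o['eef_pos'],o['tool_rot'])
"
```

```text
clock: 5.8
eef_pos: [0.6333, -0.1348, 0.0894]
tool_rot: [0.711, 0.703, 0.0, 0.001]
ft_force: [-2.4, -0.3, 4.9]
grip_width: 0.0512
grasp_force: 63.6
clock: 6.3
eef_pos: [0.6329, -0.1348, 0.088]
tool_rot: [0.711, 0.703, -0.0, -0.0]
ft_force: [0.3, -0.3, -0.4]
grip_width: 0.0856
grasp_force: 0.0
clock: 7.13
eef_pos: [0.4847, 0.0673, 0.2484]
tool_rot: [0.416, 0.91, 0.0, 0.0]
ft_force: [1.3, 0.7, -0.4]
grip_width: 0.0854
grasp_force: 0.0
57 [ 0.63172872 -0.13198077] [ 0.63357002 -0.13365074] [0.05593358 0.05032978]
236 [ 0.63188904 -0.13087834] [0.08855492 0.08962995]
88 [ 0.6355388  -0.13637338] [ 0.63369799 -0.13485991] [0.04901816 0.051459  ]
480 [ 0.63200936 -0.13383059] [0.08953283 0.08886007]
[0.48222023 0.06972479 0.24830189] [ 4.13797665e-01  9.10367672e-01  1.99032616e-05 -1.48128462e-03]
```

```bash
python3 -m jog '[-0.036,0.183,0,0,0,0.258,-0.036,0.183,0,0,0,0.258,-0.036,0.183,0,0,0,0.258,-0.036,0.183,0,0,0,0.258,-0.036,0.183,-0.05,0,0,0.258,-0.036,0.183,-0.05,0,0,0.258,-0.036,0.183,-0.05,0,0,0.258]'
python3 -c "
from h import *
o=bot.get_obs();q=o['tool_rot'];print(o['eef_pos'],2*np.degrees(np.arctan2(q[1],q[0]))-90)
p,d=bot.camera('side');cv2.imwrite('pics/d.png',p[180:360,160:380,::-1].repeat(3,0).repeat(3,1))
for l in('sieve','sieve_tip'):print([(w('side',r['at']).round(4),r['confidence']) for r in bot.tip_of(l,'side')])
P=cloud('side',d);h=cv2.cvtColor(p,cv2.COLOR_RGB2HSV)
m=(P[...,2]>.015)&(P[...,2]<.045)&(np.hypot(P[...,0]-.4522,P[...,1]-.2162)<.1)&(h[...,1]>150)&((h[...,0]<14))
q=P[m][:,:2]-[.4522,.2162];r=np.hypot(*q.T);f=q[(r>.045)&(r<.088)];print(len(f),f.mean(0),np.degrees(np.arctan2(*f.mean(0)[::-1])))
"
```

```text
clock: 7.82
eef_pos: [0.456, 0.2117, 0.2065]
tool_rot: [0.172, 0.985, -0.002, -0.002]
ft_force: [0.1, -0.6, 0.4]
grip_width: 0.0856
grasp_force: 0.0
[0.45598739 0.21168535 0.2065465 ] 70.14086579532179
[(array([ 0.4439,  0.0884, -0.0026]), 0.73), (array([0.4523, 0.2159, 0.0013]), 0.67)]
[(array([0.3777, 0.2418, 0.0265]), 0.81)]
64 [-0.061546    0.02413102] 158.59079888184044
```

View pics/d.png

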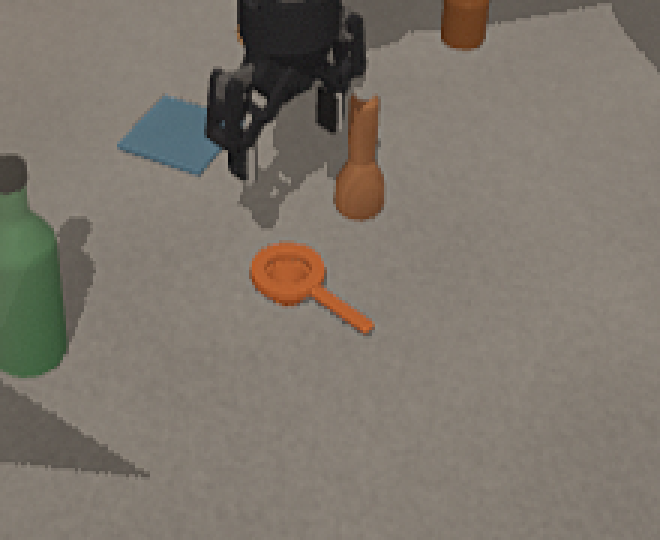

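The side crop shows the sieve at (288,272) with its handle to the lower right, as measured. Descend and grip the rim.

```bash
python3 -m jog '[-0.005,0.0055,-0.04,0,0,0,-0.005,0.0055,-0.08,0,0,0,-0.005,0.0055,-0.12,0,0,0,-0.005,0.0055,-0.15,0,0,0,-0.005,0.0055,-0.158,0,0,0,-0.005,0.0055,-0.158,0,0,0,-0.005,0.0055,-0.158,0,0,0]' &&
python3 -m jog '[0,0,0,0,0,0,0,0,0,0,0,0,0,0,0,0,0,0,0,0,0,0,0,0,0,0,0,0,0,0,0,0,0,0,0,0]' -1
```

```text
clock: 8.55
eef_pos: [0.4546, 0.2168, 0.0833]
tool_rot: [0.173, 0.985, 0.001, 0.001]
ft_force: [-0.2, 0.6, 0.4]
grip_width: 0.0856
grasp_force: 0.0
clock: 9.05
eef_pos: [0.4547, 0.2173, 0.0848]
tool_rot: [0.172, 0.985, 0.001, 0.002]
ft_force: [-1.6, -2.7, 10.4]
grip_width: 0.0596
grasp_force: 62.2
```

```bash
python3 -m jog '[0,0,0.04,0,0,0,0,0,0.09,0,0,0,0,0,0.14,0,0,0,0,0,0.19,0,0,0,0.025,-0.045,0.19,0,0,0.06,0.045,-0.085,0.19,0,0,0.12,0.065,-0.13,0.19,0,0,0.18,0.09,-0.175,0.19,0,0,0.24,0.11,-0.215,0.19,0,0,0.3,0.13,-0.26,0.19,0,0,0.36]'
python3 -m jog '[0.09,-0.17,0,0,0,0.59,0.09,-0.17,0,0,0,0.59,0.09,-0.17,0,0,0,0.59,0.09,-0.17,0,0,0,0.59,0.09,-0.17,0,0,0,0.59,0.09,-0.17,0,0,0,0.59,0.09,-0.17,0,0,0,0.59,0.09,-0.17,0,0,0,0.59,0.09,-0.17,0,0,0,0.59,0.09,-0.17,0,0,0,0.59]'
python3 -m jog '[0,0,0,0,0,0,0,0,0,0,0,0]'
```

```text
clock: 9.88
eef_pos: [0.5555, 0.0137, 0.2355]
tool_rot: [-0.17, 0.985, -0.0, 0.001]
ft_force: [1.1, 1.3, 0.0]
grip_width: 0.0599
grasp_force: 64.7
clock: 10.72
eef_pos: [0.6266, -0.121, 0.2352]
tool_rot: [-0.689, 0.725, -0.001, 0.001]
ft_force: [0.8, -0.1, -0.7]
grip_width: 0.0595
grasp_force: 64.8
clock: 10.88
eef_pos: [0.6266, -0.1209, 0.2349]
tool_rot: [-0.686, 0.727, -0.001, 0.0]
ft_force: [-0.2, -0.3, -0.7]
grip_width: 0.0598
grasp_force: 64.8
```

```bash
python3 -m jog '[0.0085,-0.0145,-0.05,0,0,0.022,0.0085,-0.0145,-0.075,0,0,0.022,0.0085,-0.0145,-0.075,0,0,0.022,0.0085,-0.0145,-0.075,0,0,0.022]'
python3 -c "
from h import *
o=bot.get_obs();q=o['tool_rot'];print(o['eef_pos'],2*np.degrees(np.arctan2(q[1],q[0]))-90)
p,d=bot.camera('side');cv2.imwrite('pics/e.png',p[100:250,200:380,::-1].repeat(4,0).repeat(4,1))
for l in('sieve','sieve_tip'):print([(w('side',r['at']).round(4),r['confidence']) for r in bot.tip_of(l,'side')])
p,d=bot.camera('top')
for l in('sieve','sieve_tip','ramekin'):print([(w('top',r['at']).round(4),r['confidence']) for r in bot.tip_of(l,'top')])
"
```

```text
clock: 11.22
eef_pos: [0.6323, -0.1323, 0.1728]
tool_rot: [-0.702, 0.712, 0.002, -0.001]
ft_force: [0.2, -0.9, -0.1]
grip_width: 0.0599
grasp_force: 64.8
[ 0.63228189 -0.13227504  0.17283008] 179.2438650949016
[(array([ 0.4461,  0.0884, -0.0013]), 0.57), (array([ 0.6351, -0.1358,  0.0899]), 0.52)]
[(array([ 0.6354, -0.2165,  0.1145]), 0.49)]
[(array([ 0.6107, -0.3985, -0.0031]), 0.72), (array([ 0.6343, -0.1339,  0.0925]), 0.34)]
[]
[]
```

View pics/e.png

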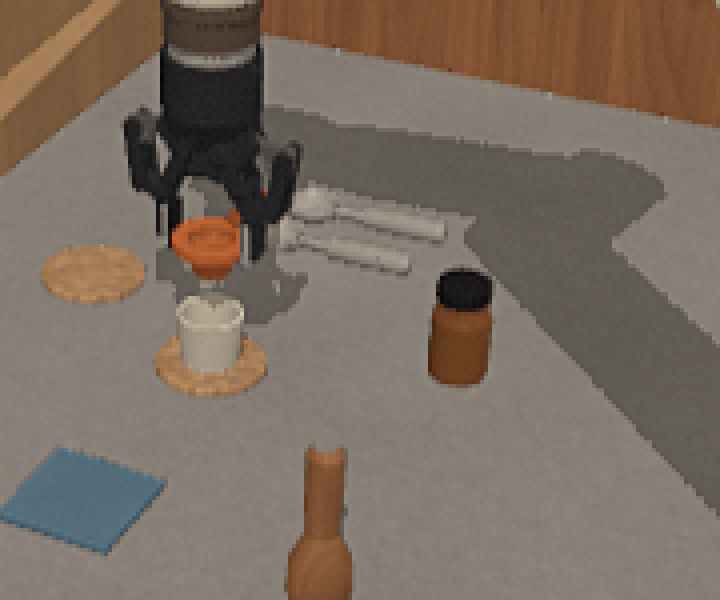

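The sieve hangs level above the ramekin (crop 207,245 over 210,335), with its handle hidden behind it and pointing away from the tile. Lower it in.

```bash
python3 -m jog '[0.001,-0.001,-0.03,0,0,0,0.001,-0.001,-0.05,0,0,0,0.001,-0.001,-0.06,0,0,0,0.001,-0.001,-0.067,0,0,0,0.001,-0.001,-0.07,0,0,0,0.001,-0.001,-0.072,0,0,0,0.001,-0.001,-0.072,0,0,0]'
python3 -m jog '[0,0,-0.001,0,0,0,0,0,-0.002,0,0,0,0,0,-0.0025,0,0,0,0,0,-0.0025,0,0,0]'
```

```text
clock: 12.15
eef_pos: [0.6345, -0.1334, 0.1168]
tool_rot: [-0.703, 0.711, -0.0, 0.0]
ft_force: [0.8, -0.2, 0.0]
grip_width: 0.0596
grasp_force: 64.8
clock: 12.48
eef_pos: [0.6342, -0.1333, 0.1145]
tool_rot: [-0.703, 0.711, -0.0, 0.0]
ft_force: [0.3, 1.0, -0.2]
grip_width: 0.0597
grasp_force: 64.8
```

```bash
python3 -m jog '[0,0,-0.001,0,0,0,0,0,-0.0015,0,0,0,0,0,-0.002,0,0,0,0,0,-0.002,0,0,0]'; python3 -m jog '[0,0,-0.0005,0,0,0,0,0,-0.0005,0,0,0]'
```

```text
clock: 12.82
eef_pos: [0.6342, -0.1333, 0.1143]
tool_rot: [-0.703, 0.711, -0.001, 0.0]
ft_force: [-1.9, 0.5, 7.4]
grip_width: 0.0598
grasp_force: 65.4
clock: 12.98
eef_pos: [0.6342, -0.1333, 0.1143]
tool_rot: [-0.703, 0.711, -0.001, 0.0]
ft_force: [-3.6, 0.9, 8.9]
grip_width: 0.0598
grasp_force: 65.5
```

```bash
python3 -m jog '[0,0,0.0015,0,0,0,0,0,0.0015,0,0,0,0,0,0.0015,0,0,0]'; python3 -m jog '[0,0,0,0,0,0,0,0,0,0,0,0,0,0,0,0,0,0,0,0,0,0,0,0,0,0,0,0,0,0,0,0,0,0,0,0]' 1
python3 -m jog '[0,0,0.03,0,0,0,0,0,0.07,0,0,0,0,0,0.11,0,0,0,-0.05,-0.02,0.11,0,0,0,-0.09,-0.04,0.11,0,0,0,-0.14,-0.06,0.11,0,0,0,-0.18,-0.08,0.11,0,0,0,-0.226,-0.1,0.11,0,0,0,-0.226,-0.1,0.11,0,0,0,-0.226,-0.1,0.11,0,0,0]'
cat > look.py <<'E'
from h import *
import sys
o=bot.get_obs();q=o['tool_rot'];print(o['eef_pos'],2*np.degrees(np.arctan2(q[1],q[0]))-90)
p,d=bot.camera('side');cv2.imwrite(sys.argv[1],p[100:250,200:380,::-1].repeat(4,0).repeat(4,1))
for c in('side','top'):
  if c=='top':p,d=bot.camera(c)
  P=cloud(c,d);h=cv2.cvtColor(p,cv2.COLOR_RGB2HSV)
  for l in('sieve','sieve_tip','ramekin','jar','pestle'):print(c,l,[(w(c,r['at']).round(4),round(r['confidence'],2)) for r in bot.tip_of(l,c)])
  for n,g,a,b,r in(('rim',(.634,-.1345),.05,.07,.037),('jartop',(.4535,-.2135),.078,.1,.04),('jartop2',(.635,.069),.086,.11,.04),('pestle',(.6335,-.033),.1,.13,.025)):
    m=(np.hypot(P[...,0]-g[0],P[...,1]-g[1])<r)&(P[...,2]>a)&(P[...,2]<b);k=P[m]
    if len(k)>15:print(n,len(k),((k.min(0)+k.max(0))/2).round(4),np.ptp(k,0).round(4))
E
python3 look.py pics/f.png
```

```text
clock: 13.23
eef_pos: [0.6344, -0.1334, 0.1143]
tool_rot: [-0.703, 0.711, -0.001, 0.0]
ft_force: [-1.9, 0.2, 6.1]
grip_width: 0.0596
grasp_force: 65.3
clock: 13.73
eef_pos: [0.634, -0.1333, 0.1131]
tool_rot: [-0.703, 0.711, 0.0, -0.0]
ft_force: [-0.2, 0.1, 0.4]
grip_width: 0.0853
grasp_force: 0.0
clock: 14.57
eef_pos: [0.4513, -0.214, 0.2017]
tool_rot: [-0.702, 0.712, 0.0, -0.0]
ft_force: [0.3, 0.4, 0.9]
grip_width: 0.0854
grasp_force: 0.0
[ 0.45134202 -0.21397835  0.2016696 ] 179.12426145637858
side sieve [(array([ 0.6354, -0.1367,  0.031 ]), 0.73)]
side sieve_tip [(array([ 0.6337, -0.2169,  0.0564]), 0.61)]
side ramekin [(array([ 0.6365, -0.141 ,  0.0038]), 0.61)]
side jar [(array([ 0.4552, -0.2189,  0.001 ]), 0.79)]
side pestle [(array([ 0.4477,  0.086 , -0.0019]), 0.92), (array([ 6.056e-01, -4.019e-01, -6.000e-04]), 0.27)]
rim 186 [ 0.6343 -0.1367  0.0584] [0.0571 0.069  0.0166]
jartop 104 [ 0.4534 -0.2138  0.0847] [0.0436 0.0494 0.0132]
top sieve [(array([ 0.6328, -0.1377,  0.0281]), 0.69)]
top sieve_tip []
top ramekin []
top jar [(array([ 0.4563, -0.2147,  0.0011]), 0.6)]
top pestle [(array([0.4425, 0.0864, 0.0005]), 0.74)]
rim 275 [ 0.6356 -0.1382  0.0588] [0.0602 0.0655 0.017 ]
jartop 80 [ 0.4538 -0.206   0.0838] [0.0407 0.0242 0.0113]
```

View pics/f.png

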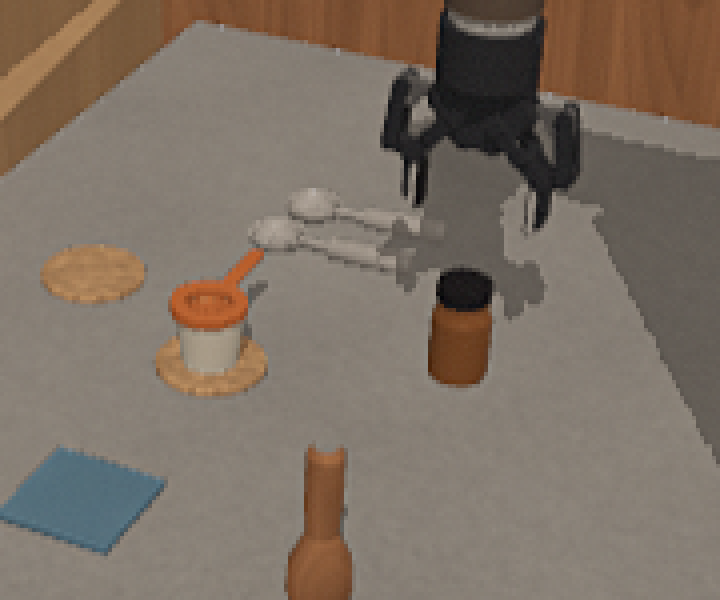

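The sieve is seated level on the ramekin (crop 210,305) with its handle pointing away from the tile. Next, the jar.

```bash
python3 -m jog '[0.003,0,-0.04,0,0,0,0.003,0,-0.08,0,0,0,0.003,0,-0.11,0,0,0,0.003,0,-0.125,0,0,0,0.003,0,-0.125,0,0,0,0.003,0,-0.125,0,0,0]' &&
python3 -m jog '[0,0,0,0,0,0,0,0,0,0,0,0,0,0,0,0,0,0,0,0,0,0,0,0,0,0,0,0,0,0,0,0,0,0,0,0,0,0,0,0,0,0]' -1
```

```text
clock: 15.67
eef_pos: [0.4553, -0.2131, 0.1009]
tool_rot: [-0.703, 0.711, 0.001, -0.0]
ft_force: [0.2, 0.2, -0.4]
grip_width: 0.0854
grasp_force: 0.0
clock: 16.25
eef_pos: [0.4565, -0.2138, 0.1031]
tool_rot: [-0.703, 0.711, -0.001, 0.0]
ft_force: [-1.0, -0.1, 5.3]
grip_width: 0.0462
grasp_force: 61.5
```

```bash
python3 -m jog '[0,0,0.03,0,0,0,0,0,0.07,0,0,0,0,0,0.11,0,0,0,0,0,0.125,0,0,0,0.02,0.035,0.125,0,0,0,0.045,0.07,0.125,0,0,0,0.07,0.11,0.125,0,0,0,0.09,0.145,0.125,0,0,0,0.115,0.18,0.125,0,0,0,0.135,0.215,0.125,0,0,0]'
python3 -m jog '[0.02,0.035,0,0,0,0,0.045,0.07,0,0,0,0,0.07,0.105,0,0,0,0,0.09,0.138,0,0,0,0,0.09,0.138,-0.05,0,0,0,0.09,0.138,-0.08,0,0,0,0.09,0.138,-0.08,0,0,0,0.09,0.138,-0.08,0,0,0]'
python3 -c "
from h import *
print(bot.get_obs()['eef_pos'])
for c in('side','top'):
  p,d=bot.camera(c);P=cloud(c,d)
  print([(w(c,r['at']).round(4),round(r['confidence'],2)) for r in bot.tip_of('jar',c)])"
```

```text
clock: 17.08
eef_pos: [0.5648, -0.0398, 0.2021]
tool_rot: [-0.703, 0.711, -0.001, 0.001]
ft_force: [0.2, -1.3, -2.2]
grip_width: 0.0459
grasp_force: 62.2
clock: 17.75
eef_pos: [0.6342, 0.0691, 0.1359]
tool_rot: [-0.703, 0.711, 0.001, -0.002]
ft_force: [0.7, -0.2, -0.5]
grip_width: 0.046
grasp_force: 62.1
[0.6342084  0.06911838 0.13594594]
[(array([0.6357, 0.0654, 0.0363]), 0.75)]
[]
```

```bash
python3 -m jog '[0.001,0,-0.015,0,0,0,0.001,0,-0.024,0,0,0,0.001,0,-0.028,0,0,0,0.001,0,-0.03,0,0,0,0.001,0,-0.03,0,0,0]'
python3 -m jog '[0,0,-0.001,0,0,0,0,0,-0.002,0,0,0,0,0,-0.0025,0,0,0,0,0,-0.0025,0,0,0]'
```

```text
clock: 18.37
eef_pos: [0.6359, 0.069, 0.1125]
tool_rot: [-0.703, 0.711, 0.001, -0.001]
ft_force: [0.3, -0.8, -1.0]
grip_width: 0.046
grasp_force: 62.2
clock: 18.7
eef_pos: [0.6365, 0.0691, 0.1115]
tool_rot: [-0.703, 0.711, -0.0, 0.0]
ft_force: [-0.4, -0.4, -1.4]
grip_width: 0.0463
grasp_force: 62.2
```

```bash
python3 -m jog '[0,0,-0.001,0,0,0,0,0,-0.0015,0,0,0,0,0,-0.0015,0,0,0,0,0,-0.0015,0,0,0]'
python3 -m jog '[0,0,-0.0005,0,0,0,0,0,-0.0005,0,0,0]'
```

```text
clock: 19.03
eef_pos: [0.6366, 0.0692, 0.1112]
tool_rot: [-0.703, 0.711, -0.0, 0.0]
ft_force: [-3.0, 0.2, 4.8]
grip_width: 0.0456
grasp_force: 62.8
clock: 19.2
eef_pos: [0.6366, 0.0692, 0.1112]
tool_rot: [-0.703, 0.711, -0.0, 0.0]
ft_force: [-4.0, -1.0, 8.0]
grip_width: 0.046
grasp_force: 63.1
```

```bash
python3 -m jog '[0,0,0.0015,0,0,0,0,0,0.0015,0,0,0]'; python3 -m jog '[0,0,0,0,0,0,0,0,0,0,0,0,0,0,0,0,0,0,0,0,0,0,0,0,0,0,0,0,0,0,0,0,0,0,0,0]' 1
python3 -m jog '[0,0,0.04,0,0,0,0,0,0.09,0,0,0,0,0,0.14,0,0,0,0,0,0.17,0,0,0,-0.05,0.005,0.17,0,0,0,-0.1,0.01,0.17,0,0,0,-0.15,0.015,0.17,0,0,0,-0.2,0.02,0.17,0,0,0,-0.24,0.023,0.17,0,0,0,-0.24,0.023,0.17,0,0,0]'
python3 look.py pics/g.png
```

```text
clock: 19.37
eef_pos: [0.6367, 0.0691, 0.1113]
tool_rot: [-0.703, 0.711, -0.0, 0.0]
ft_force: [-1.1, -1.4, 3.3]
grip_width: 0.0461
grasp_force: 62.7
clock: 19.87
eef_pos: [0.6364, 0.0691, 0.1109]
tool_rot: [-0.703, 0.711, 0.0, -0.0]
ft_force: [0.6, -0.3, 0.1]
grip_width: 0.0853
grasp_force: 0.0
clock: 20.7
eef_pos: [0.4372, 0.0872, 0.2461]
tool_rot: [-0.703, 0.711, 0.002, -0.003]
ft_force: [-0.5, -1.4, 0.3]
grip_width: 0.0859
grasp_force: 0.0
[0.43722464 0.08720902 0.24609692] 179.40672312677316
side sieve [(array([ 0.6348, -0.1352,  0.0304]), 0.68), (array([6.382e-01, 6.980e-02, 6.000e-04]), 0.18)]
side sieve_tip [(array([ 0.6334, -0.2187,  0.0551]), 0.44), (array([0.6364, 0.0659, 0.0094]), 0.18)]
side ramekin [(array([ 0.6367, -0.1385,  0.0045]), 0.57)]
side jar [(array([0.6391, 0.0659, 0.0085]), 0.69), (array([ 0.6381, -0.216 ,  0.0547]), 0.44)]
side pestle [(array([0.4493, 0.0887, 0.0006]), 0.84)]
rim 182 [ 0.6349 -0.1321  0.0579] [0.0591 0.0624 0.0155]
jartop2 131 [0.6362 0.0696 0.092 ] [0.0407 0.042  0.0114]
top sieve [(array([ 0.638 ,  0.0661, -0.0013]), 0.69), (array([ 0.6352, -0.1362,  0.0303]), 0.63)]
top sieve_tip [(array([ 0.6354, -0.2141,  0.0563]), 0.6)]
top ramekin []
top jar []
top pestle []
rim 277 [ 0.6357 -0.138   0.0583] [0.0606 0.0655 0.0162]
jartop2 190 [0.6366 0.0669 0.0925] [0.0413 0.0388 0.0094]
```

View pics/g.png

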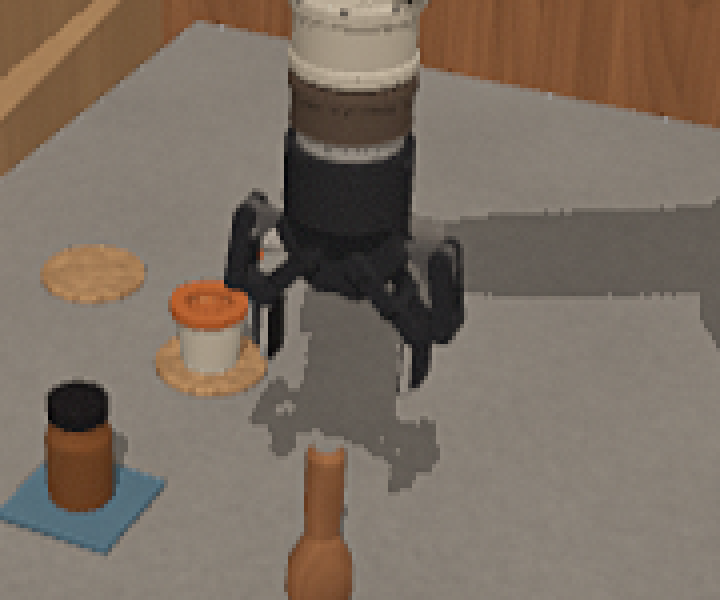

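The jar stands centred on the tile (crop 78,450). Next, the pestle.

```bash
python3 -m jog '[0.0075,0.0005,-0.04,0,0,0,0.0075,0.0005,-0.08,0,0,0,0.0075,0.0005,-0.11,0,0,0,0.0075,0.0005,-0.1175,0,0,0,0.0075,0.0005,-0.1175,0,0,0,0.0075,0.0005,-0.1175,0,0,0]' &&
python3 -m jog '[0,0,0,0,0,0,0,0,0,0,0,0,0,0,0,0,0,0,0,0,0,0,0,0,0,0,0,0,0,0,0,0,0,0,0,0,0,0,0,0,0,0,0,0,0,0,0,0,0,0,0,0,0,0]' -1
```

```text
clock: 21.8
eef_pos: [0.4509, 0.088, 0.1536]
tool_rot: [-0.703, 0.711, -0.0, 0.0]
ft_force: [1.2, 0.5, -0.2]
grip_width: 0.0854
grasp_force: 0.0
clock: 22.55
eef_pos: [0.4503, 0.0879, 0.1528]
tool_rot: [-0.703, 0.711, 0.0, -0.0]
ft_force: [-0.5, 0.2, -0.9]
grip_width: 0.0247
grasp_force: 58.7
```

```bash
python3 -m jog '[0,0,0.03,0,0,0,0,0,0.0625,0,0,0,0.04,-0.025,0.0625,0,0,0,0.08,-0.05,0.0625,0,0,0,0.12,-0.08,0.0625,0,0,0,0.16,-0.105,0.0625,0,0,0,0.2,-0.13,0.0625,0,0,0,0.229,-0.1505,0.0625,0,0,0,0.229,-0.1505,0.0625,0,0,0,0.229,-0.1505,0.0625,0,0,0]'
python3 -m jog '[0,0,-0.02,0,0,0,0,0,-0.035,0,0,0,0,0,-0.035,0,0,0]'
python3 look.py pics/i.png
```

```text
clock: 23.38
eef_pos: [0.6341, -0.0336, 0.2016]
tool_rot: [-0.702, 0.712, 0.001, -0.001]
ft_force: [-0.1, -0.5, -1.0]
grip_width: 0.0245
grasp_force: 59.5
clock: 23.63
eef_pos: [0.6308, -0.0315, 0.172]
tool_rot: [-0.703, 0.711, 0.003, -0.002]
ft_force: [-0.8, -0.9, -2.4]
grip_width: 0.0248
grasp_force: 59.6
[ 0.63075545 -0.03147244  0.17199263] 179.37145691462882
side sieve [(array([ 0.6356, -0.1357,  0.0315]), 0.7)]
side sieve_tip [(array([ 0.6338, -0.2149,  0.0567]), 0.57)]
side ramekin [(array([ 0.6345, -0.1376,  0.0067]), 0.73)]
side jar [(array([0.6402, 0.066 , 0.0099]), 0.92)]
side pestle [(array([ 0.6326, -0.0311,  0.0181]), 0.73)]
rim 151 [ 0.6296 -0.136   0.0591] [0.0518 0.0688 0.0175]
jartop2 139 [0.6358 0.0697 0.0919] [0.0407 0.0457 0.0112]
pestle 113 [ 0.6334 -0.0257  0.1149] [0.0488 0.0197 0.0294]
top sieve []
top sieve_tip [(array([ 0.6348, -0.2081,  0.0578]), 0.8)]
top ramekin []
top jar [(array([0.6389, 0.0687, 0.0069]), 0.55), (array([ 0.6113,  0.364 , -0.002 ]), 0.52)]
top pestle [(array([ 0.6348, -0.2128,  0.057 ]), 0.75)]
rim 189 [ 0.6353 -0.1462  0.058 ] [0.0598 0.0488 0.0157]
jartop2 190 [0.6367 0.0669 0.0927] [0.0414 0.0389 0.009 ]
```

View pics/i.png

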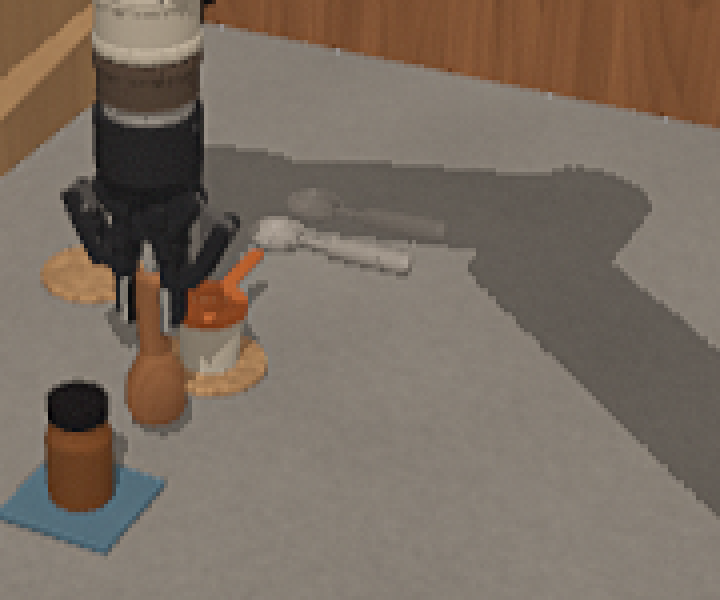

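The pestle hangs just above the counter between the ramekin and the jar (crop 155,360). It may lean slightly. Lower it and let go.

```bash
python3 -m jog '[0.002,-0.001,-0.01,0,0,0,0.002,-0.001,-0.016,0,0,0,0.002,-0.001,-0.019,0,0,0,0.002,-0.001,-0.021,0,0,0,0.002,-0.001,-0.021,0,0,0]'
python3 -m jog '[0,0,-0.001,0,0,0,0,0,-0.002,0,0,0,0,0,-0.002,0,0,0]'
```

```text
clock: 24.65
eef_pos: [0.6348, -0.0333, 0.1572]
tool_rot: [-0.703, 0.711, 0.001, -0.001]
ft_force: [-0.4, 0.1, -0.9]
grip_width: 0.0244
grasp_force: 59.6
clock: 24.9
eef_pos: [0.6353, -0.0333, 0.1567]
tool_rot: [-0.703, 0.711, -0.0, 0.0]
ft_force: [-0.5, -0.3, -0.9]
grip_width: 0.0247
grasp_force: 59.6
```

```bash
python3 -m jog '[-0.001,0,-0.001,0,0,0,-0.002,0,-0.002,0,0,0,-0.002,0,-0.003,0,0,0,-0.002,0,-0.003,0,0,0]'
python3 -m jog '[0,0,-0.001,0,0,0,0,0,-0.001,0,0,0]'
```

```text
clock: 25.23
eef_pos: [0.6335, -0.0333, 0.1541]
tool_rot: [-0.703, 0.711, 0.0, -0.0]
ft_force: [-0.2, -0.5, -2.6]
grip_width: 0.0242
grasp_force: 59.6
clock: 25.4
eef_pos: [0.6336, -0.0333, 0.1533]
tool_rot: [-0.703, 0.711, 0.0, -0.0]
ft_force: [-0.2, -0.7, -1.4]
grip_width: 0.0245
grasp_force: 59.6
```

```bash
python3 -m jog '[0,0,-0.001,0,0,0,0,0,-0.002,0,0,0,0,0,-0.002,0,0,0]'
python3 -m jog '[0,0,-0.001,0,0,0,0,0,-0.001,0,0,0]'
```

```text
clock: 25.65
eef_pos: [0.6338, -0.0333, 0.1524]
tool_rot: [-0.703, 0.711, -0.0, 0.0]
ft_force: [-2.0, -0.1, 1.7]
grip_width: 0.0245
grasp_force: 60.1
clock: 25.82
eef_pos: [0.6338, -0.0333, 0.1524]
tool_rot: [-0.703, 0.711, -0.0, 0.0]
ft_force: [-2.5, -0.7, 6.3]
grip_width: 0.0244
grasp_force: 60.7
```

```bash
python3 -m jog '[0,0,0.001,0,0,0,0,0,0.001,0,0,0]'; python3 -m jog '[0,0,0,0,0,0,0,0,0,0,0,0,0,0,0,0,0,0,0,0,0,0,0,0,0,0,0,0,0,0,0,0,0,0,0,0]' 1
python3 -m jog '[0,0,0.03,0,0,0,0,0,0.07,0,0,0,0,0,0.12,0,0,0,0,0,0.16,0,0,0,-0.05,0,0.16,0,0,0,-0.1,0,0.16,0,0,0,-0.15,0,0.16,0,0,0,-0.2,0,0.16,0,0,0,-0.25,0,0.16,0,0,0,-0.3,0,0.16,0,0,0]'
python3 look.py pics/j.png
python3 -c "
from h import *
for c in('side','top'):
  p,d=bot.camera(c);P=cloud(c,d);h=cv2.cvtColor(p,cv2.COLOR_RGB2HSV)
  if c=='top':cv2.imwrite('pics/k.png',p[100:250,200:400,::-1].repeat(4,0).repeat(4,1))
  for lo,hi in((.005,.03),(.035,.07),(.09,.115),(.118,.135)):
    m=(np.hypot(P[...,0]-.6335,P[...,1]+.033)<.032)&(P[...,2]>lo)&(P[...,2]<hi)&(h[...,1]>70);k=P[m]
    if len(k)>5:print(c,lo,len(k),((k.min(0)+k.max(0))/2).round(4),np.ptp(k,0).round(4))"
```

```text
clock: 25.98
eef_pos: [0.6338, -0.0333, 0.1524]
tool_rot: [-0.703, 0.711, -0.0, 0.0]
ft_force: [-1.5, 0.3, 3.0]
grip_width: 0.0249
grasp_force: 60.2
clock: 26.48
eef_pos: [0.6337, -0.0333, 0.1517]
tool_rot: [-0.703, 0.711, 0.0, -0.0]
ft_force: [-0.2, 0.4, -0.0]
grip_width: 0.0856
grasp_force: 0.0
clock: 27.32
eef_pos: [0.3916, -0.0332, 0.2797]
tool_rot: [-0.703, 0.711, -0.0, 0.0]
ft_force: [-0.0, 0.6, 0.5]
grip_width: 0.0857
grasp_force: 0.0
[ 0.39162898 -0.03322017  0.27966329] 179.3177646985692
side sieve [(array([ 0.636 , -0.1339,  0.0302]), 0.66)]
side sieve_tip [(array([ 0.6377, -0.2173,  0.0555]), 0.48)]
side ramekin [(array([ 0.637 , -0.1352,  0.0061]), 0.58), (array([ 0.6387, -0.139 ,  0.0028]), 0.36)]
side jar [(array([0.6385, 0.0673, 0.0073]), 0.58)]
side pestle [(array([ 0.6364, -0.0324, -0.0011]), 0.67), (array([ 0.6364, -0.1363,  0.0327]), 0.17)]
rim 187 [ 0.6352 -0.1364  0.0584] [0.0616 0.0693 0.0166]
jartop2 135 [0.6372 0.0684 0.0923] [0.0423 0.0455 0.0114]
pestle 70 [ 0.6335 -0.0315  0.1143] [0.0273 0.0225 0.0283]
top sieve [(array([ 0.6354, -0.1354,  0.0313]), 0.94)]
[... 163 characters left out ...]
09e-01, -6.000e-04]), 0.18)]
rim 277 [ 0.6355 -0.1382  0.0582] [0.06   0.0658 0.0151]
jartop2 190 [0.6367 0.067  0.0939] [0.0414 0.0388 0.0105]
pestle 50 [ 0.634  -0.0381  0.1158] [0.025  0.0241 0.0232]
side 0.005 98 [ 0.6309 -0.0287  0.0178] [0.0388 0.0342 0.0235]
side 0.035 122 [ 0.6331 -0.0313  0.0526] [0.0392 0.0324 0.0347]
side 0.09 58 [ 0.6321 -0.0285  0.1023] [0.0216 0.0167 0.0242]
side 0.118 29 [ 0.631  -0.0328  0.1227] [0.0229 0.0178 0.0089]
top 0.005 20 [ 0.6314 -0.0354  0.019 ] [0.0379 0.0407 0.0217]
top 0.035 79 [ 0.6333 -0.0368  0.0454] [0.0379 0.0376 0.02  ]
top 0.09 9 [ 0.6247 -0.037   0.1017] [0.0074 0.0215 0.0171]
top 0.118 37 [ 0.633  -0.0381  0.1226] [0.0215 0.024  0.0075]
```

View pics/j.png

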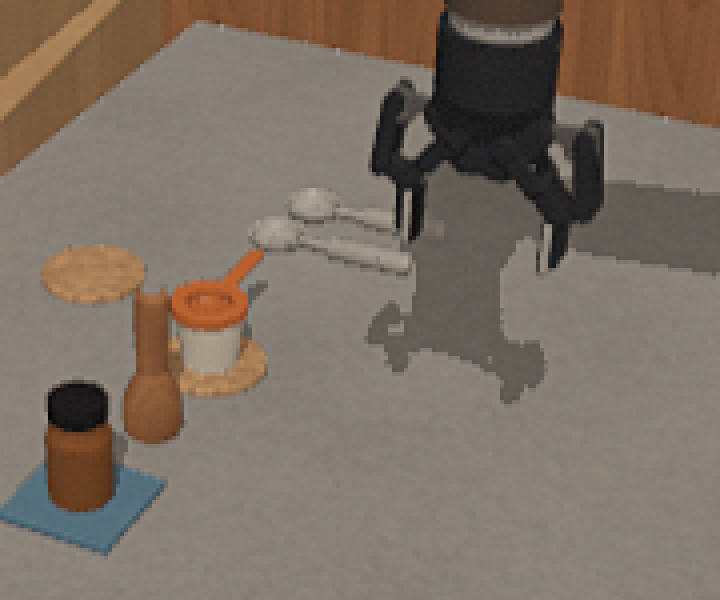

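View pics/k.png

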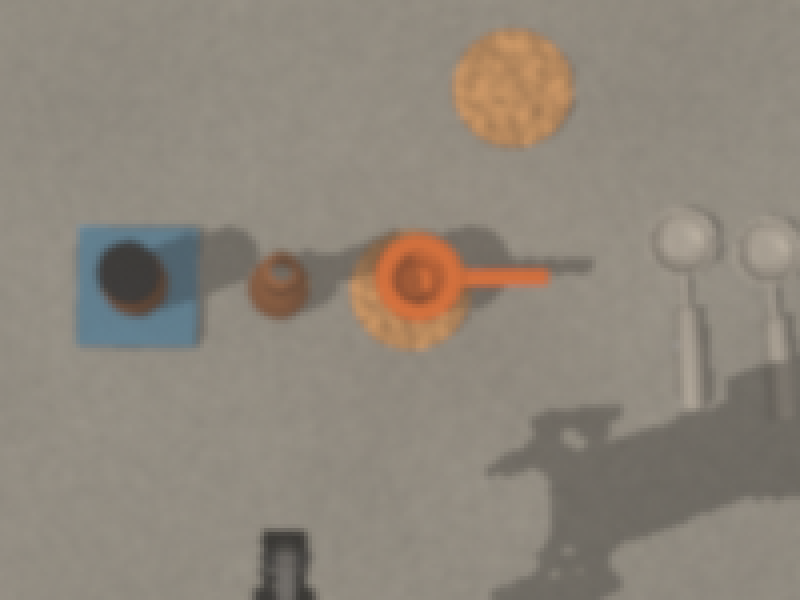

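The side and top views show everything in place. The jar is on the tile (top crop 135,285), the pestle upright midway (280,285) and the sieve on the ramekin over the coaster with its handle outward (415,278). The spoons have not moved and the gripper is clear. Hand in.

```bash
python3 -c "
from workcell import bot
print(bot.job_done())"
```

```text
the job is handed in; nothing more can be done
None
```

The job is done and handed in at about 27 s: ramekin on the coaster, sieve seated with its handle away from the tile, jar on the tile and pestle upright midway, each within about 3 mm by the cameras, with everything released and the spoons and oil bottle left alone.

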